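Prop open the lid of the bench box

ROBOT

A 6-joint arm with a two-finger parallel gripper is mounted at the origin on a cart in front of the work surface, level with it; the furniture and walls round the work are solid. World frame = base frame: x ahead of the robot, y to its left, z up, the work surface at z = 0. Lengths are in m, angles in rad, forces in N, time in s.
With the tool pointing down it reaches from about 0.3 to 0.825 m from the base axis. Payload 5.4 kg.
Tool frame: the origin (TCP) lies midway between the tips of the shut fingers; the grasp point (between the pads) lies r.tcp_to_grasp behind it (r.tcp_to_grasp is the distance from the TCP to the grasp point, in m); z points along the fingers, y is the line along which they close (so a half turn about z gives the same grasp; the last joint's range is limited). The gripper opens to 92 mm and grips with 3 to 60 N. Pads are 20 mm wide; open, the fingers measure 128 mm over their backs; the gripper's body (75 mm by 189 mm) begins 69 mm behind the grasp point.
Start: joints at [0.934, 0.158, 1.597, -0, 1.386, -0.21], TCP at [0.238, 0.523, 0.215] pointing down, gripper open.
Joint ranges: [-2.91, 2.91], [-0.94, 2.29], [0.18, 2.7], [-1.29, 4.43], [0.17, 2.64], [-3, 3]. Speed limits (rad/s): [2.57, 2.57, 3.14, 3.14, 3.14, 3.14].

INTERFACE

Orientations are given as a unit quaternion [x, y, z, w].
In Python, from cell import r, grab_frame, get_calibration, job_done gives the robot as it stands. The module is installed in compiled form; this text tells all that it offers.
- The arm moves only by the tool servo_tool, never from a script. Its argument "increments" is a list of rows, each a list of 7 numbers: the finger opening in mm, from 0 to 91.9, then the shift along the tool's x, y, z in mm, then the turn, a rotation vector about the tool's x, y, z in degrees. A call has 1 to 5 rows; each row is the pose to reach, as a shift and turn from the pose commanded when the call began, along the tool's axes at that moment; what a row does not reach only later rows make up. A row lasts 1/8 s, in which the tool goes at most 62.5 mm and 10.7 degrees, less where a joint would pass 70% of its speed; a pose out of reach is approached as far as the arm can. A call with a gripper value outside its range is refused whole. The fingers move at their own pace and stop on an object; the grip force is fixed at half the most. Time passes only in rows, so rows that repeat a pose let the fingers close. It gives the time, the measured TCP pose, the force, the opening and the grip force at its end, in the units of the state.
- r.state(): the state, without advancing time (a new reading comes with each control period).
- grab_frame(name): name is "side" or "top"; returns the picture (480x640x3 uint8, red, green, blue); there is no depth.
- get_calibration(name): a dict with "mtx" (3x3 intrinsics, pixels), "R" (3x3) and "t" (3): a world point X has camera coordinates R X + t. Camera axes: x right, y down, z forward; pixel columns grow to the right and rows downward; lengths in m; the calibration is good to about 2 mm. A picture is of the moment at which its call begins. get_calibration takes no time and is no camera call.
- job_done(): hands the job in; it is judged then, once.
The state is a dict: "clock": time; "joint_positions": joint angles; "dq": joint speeds; "tau": joint torques, N m; "position": TCP position; "eef_rot": TCP orientation; "ft_force": force on the tool from outside, world axes, zero at the start; "torque": the same for the moment, N m; "grip_width": opening from 0.0 (shut) to 1.0 (fully open); "finger_force": force on a finger pad.
Only numpy, scipy, OpenCV 4.12 (cv2) and the standard library are available. Lean on these libraries where they do the work, as an engineer would, in place of code of your own. Each camera call takes 0.05 s, during which the arm holds its last target. There are 200 camera calls.

TASK

Open the lid of the grey steel box and lean it right back on its stop, swing up the prop rod that lies inside the box, then take the lid again and lower it gently until the ball on the rod's end sits in the holding pocket under the lid and the rod carries the lid. Leave the things on the bench beside the box where they stand.

Things in the scene. Friction and masses are not known exactly. Their poses are not given: they have to be found in the camera images.
- bench_box: Open steel box screwed to the bench, 175 mm deep (its x) x 170 mm wide (its y) x 85 mm high, walls 4 mm, grey; it does not move. Origin: centre of its underside on the bench. Its x points from the front to the hinged rear side (away from the robot at yaw 0), y left, z up. Within, the prop rod, a small ring and a plug lie (the last two are fixed and lie on the right of the floor, under 30 mm high).
- lid (a joint): Lid angle, rad: 0 closed, grows as the front edge lifts, 1.57 upright, 1.75 leant back on its stop, where it stays by its own weight; let go before it is past upright it falls shut (mass about 0.35 kg, no spring, little friction). Resting properly on the rod it reads about 0.83 (48 degrees).
- lid_hinge (a point): Middle of the lid's hinge line, which runs along the box's y at the top of its rear side: 87.5 mm behind the box's centre, 86 mm up.
- lid_handle (a point): Middle of the bar of the lid's bow handle: a round steel bar 12 mm thick, 90 mm long along the box's y, held 42 mm in front of the lid's front edge, in the lid's plane, by two end legs. Origin on the bar's axis; 222 mm from the hinge line; closed, it stands 90 mm above the bench, 47 mm in front of the box. Round, so it can turn in the fingers as the lid swings. The lid is an aluminium plate 180 mm x 178 mm x 6 mm.
- prop_rod (a joint): Prop rod angle, rad: 0 lying level in the box with its ball end to the rear, grows as the ball end swings up (and towards the front); 1.57 upright. It stays at any angle by friction of its pivot (0.05 N m). At about 1.05 (60 degrees from level) the ball meets the middle of the lid's pocket; up to 0.08 rad to either side still enters the flared mouth and is guided in.
- rod_pivot (a point): Pivot axis of the prop rod (along the box's y): 67.5 mm in front of the box's centre, 22 mm to its left (+y), 62 mm above the bench, held in a 26 mm wide clevis that is 68 mm high. The rod swings in the box's upright x-z plane there.
- rod_sleeve (a point): Centre of the black rubber sleeve on the rod, the place to grip: 14 mm thick, 37 mm long, centre 88.5 mm from the pivot. With the rod down it has at least 50 mm free to each side and 50 mm below it.
- rod_tip (a point): Centre of the 14 mm steel ball on the rod's end, 130 mm from the pivot; the rod is 9 mm thick.
- pocket (a point): The holding pocket under the lid: a steel socket with a flared mouth, 14 mm deep, about 36 mm wide at the mouth and 20 mm at its floor along the lid, 26 mm across. This point is where the ball's centre lies when seated in the middle: 126 mm from the hinge line, 7 mm below the lid's underside, in the rod's plane. The ball has 6 mm play along the lid.
- oil_bottle_mid (a point): Bystander: white oil bottle with a red spout, 49 mm across, 152 mm high; point on its axis 50 mm up. Leave alone.
- tape_roll_mid (a point): Bystander: roll of masking tape lying flat, 96 mm across, 25 mm high; its centre. Leave alone.
- ratchet_mid (a point): Bystander: ratchet handle lying flat, 220 mm long along its x, 30 mm high; its middle. Leave alone.

How it is judged:
On the way, in this order (a step that is already met when the one before it is completed fails the run):
1. the lid is leant right back (over 95 degrees open) (value of joint lid above 1.66 rad), for 0.2 s.
2. the prop rod is swung up (over 45 degrees) while the lid still leans back (value of joint prop_rod above 0.8 rad and value of joint lid above 1.5 rad), for 0.2 s.
At the end, for the whole second after the job is handed in: The ball on the rod's end sits in the lid's pocket (its centre within 12 mm of the seated point), the lid rests on the rod with at least 0.3 N and is still (distance between rod_tip and pocket below 0.012 m and contact force between lid and prop_rod above 0.3 N and velocity of joint lid between -0.05 and 0.05 rad/s); the robot touches nothing.
It fails at once if the lid is let fall (closing faster than 2.5 rad/s) (velocity of joint lid below -2.5 rad/s).
It fails at once if the oil bottle beside the box is pushed more than 30 mm or knocked over (distance of oil_bottle_mid from where it was at the start of the episode above 0.03 m).
It fails at once if the tape roll beside the box is pushed more than 30 mm or knocked over (distance of tape_roll_mid from where it was at the start of the episode above 0.03 m).
It fails at once if the ratchet beside the box is pushed more than 30 mm or knocked over (distance of ratchet_mid from where it was at the start of the episode above 0.03 m).
It also fails if it takes over 69 s, if anything falls off the work surface, if the arm or the gripper's body presses on something with over 40 N, if the wrist force passes 120 N, or if a joint passes its speed limit or range.

## Working session

There is one attempt and no reset: what is moved stays moved. The work goes in short steps, Python scripts to look and compute and a tool call to move; the robot and the scene stay as the last step left them, time stands still between calls to the robot, and variables do not carry over. Pictures are saved under pics/ and viewed, at most 10 in all, crops included, and the job is handed in when it is done.

Besides the shell and the picture viewer there is one more tool, called after "Call:" in YAML: its name, and indented under it one key for each argument. servo_tool: Moves the arm, as the interface text tells. Its arguments: {"type":"object","properties":{"increments":{"type":"array","items":{"type":"array","items":{"type":"number"}}}},"required":["increments"]}

```bash
mkdir -p pics; python3 - <<'E'
from cell import r, grab_frame, get_calibration
import cv2
for n in("side","top"):
    cv2.imwrite(f"pics/{n}0.png",grab_frame(n)[:,:,::-1]); c=get_calibration(n); print(n,c["mtx"].round(1).tolist(),c["R"].round(3).tolist(),c["t"].round(3).tolist())
print(r.state(), r.tcp_to_grasp)
E
```

```text
side [[616.4, 0.0, 323.0], [0.0, 616.4, 240.7], [0.0, 0.0, 1.0]] [[0.996, -0.083, -0.02], [-0.064, -0.573, -0.817], [0.056, 0.815, -0.576]] [-0.553, 0.028, 1.375]
top [[509.7, 0.0, 323.6], [0.0, 509.7, 243.3], [0.0, 0.0, 1.0]] [[-0.018, -1.0, 0.001], [-0.99, 0.017, -0.141], [0.141, -0.004, -0.99]] [-0.142, 0.55, 1.003]
{'clock': 0.1, 'joint_positions': array([ 9.33874774e-01,  1.58994125e-01,  1.59812200e+00, -3.15529461e-05,
        1.38619868e+00, -2.10120308e-01]), 'dq': array([ 0.00041153, -0.0031212 , -0.003168  ,  0.00124264,  0.00165421,
        0.00056765]), 'tau': array([ 5.45359799e-04, -3.86503386e+01, -3.22961032e+01,  7.02760066e-02,
        3.39278136e-02, -3.73735782e-05]), 'position': array([0.23771596, 0.52292728, 0.21370497]), 'eef_rot': array([ 2.11781680e-01,  9.77316621e-01, -7.91370734e-04, -3.39743064e-04]), 'ft_force': array([1.52736321, 0.02475575, 0.12155684]), 'torque': array([-0.02726128, -0.01553592,  0.03564291]), 'finger_force': 0.0, 'grip_width': 1.0019482959959038} 0.0187
```

View pics/side0.png

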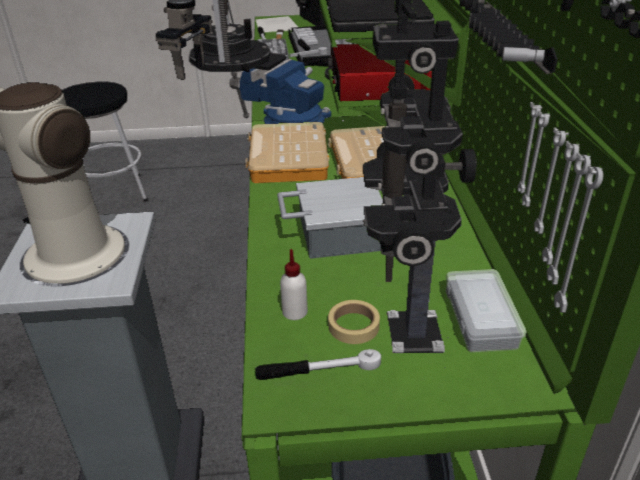

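View pics/top0.png

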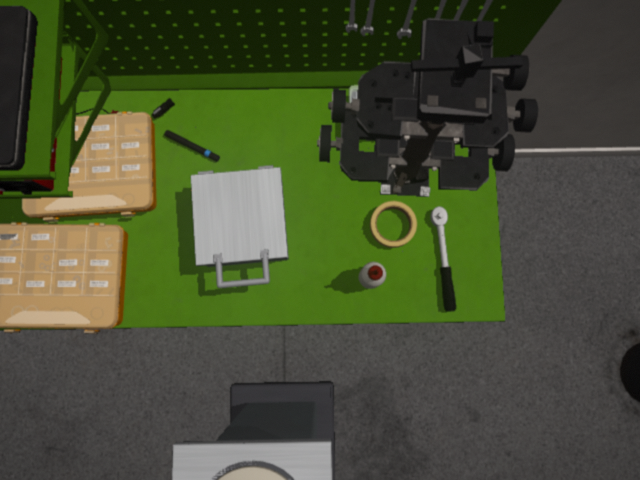

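The side view shows the closed box at about (340,215), with its handle at (290,205). Bottle, tape and ratchet stand to its right at (294,295), (354,322) and (320,366). In the top view the lid spans (192,173) to (287,265), with the handle bar from about (217,283) to (268,281).

```bash
cat > h.py <<'E'
import numpy as np, cv2
from cell import r, grab_frame, get_calibration
from scipy.spatial.transform import Rotation as Ro
def ray(n,px,z=None):
    c=get_calibration(n); R=c["R"];t=c["t"]; C=-R.T@t
    d=R.T@np.linalg.inv(c["mtx"])@[px[0],px[1],1.]
    return C+d*(z-C[2])/d[2] if z is not None else (C,d/np.linalg.norm(d))
def proj(n,X):
    c=get_calibration(n); p=c["mtx"]@(c["R"]@np.array(X)+c["t"]); return p[:2]/p[2]
E
python3 - <<'E'
from h import *
im=cv2.cvtColor(cv2.imread("pics/top0.png"),cv2.COLOR_BGR2HSV)
m=((im[:,:,1]<40)&(im[:,:,2]>110)).astype(np.uint8); k=np.zeros_like(m); k[150:300,170:310]=1; m*=k
o=cv2.morphologyEx(m,cv2.MORPH_OPEN,np.ones((25,25),np.uint8))
cs,_=cv2.findContours(o,cv2.RETR_EXTERNAL,cv2.CHAIN_APPROX_NONE); c=max(cs,key=cv2.contourArea)
q=cv2.boxPoints(cv2.minAreaRect(c)); print(q)
W=np.array([ray("top",p,.092) for p in q]); print(W.round(4)); print(W.mean(0),[np.linalg.norm(W[i]-W[i-1]).round(4) for i in range(4)])
e=W[[np.argsort(W[:,0])[:2]]].reshape(2,3); e=e[np.argsort(e[:,1])]; print("yaw",np.degrees(np.arctan2(-(e[1]-e[0])[0],(e[1]-e[0])[1])))
# handle
ys,xs=np.nonzero(m); s=(ys>268); print(xs[s].min(),xs[s].max(),ys[s].max())
hm=m.copy(); hm[:275]=0
for x in (222,230,240,250,260,266):
    yy=np.nonzero(hm[:,x])[0]; 
    if len(yy): print(x,yy.min(),yy.max(),ray("top",(x,yy.mean()),.09).round(4))
E
```

```text
[[190.2637  173.32468]
 [281.72534 168.14761]
 [286.82153 258.1799 ]
 [195.3599  263.35696]]
[[ 0.6839  0.1103  0.092 ]
 [ 0.6913 -0.0707  0.092 ]
 [ 0.5117 -0.0794  0.092 ]
 [ 0.5047  0.097   0.092 ]]
[0.59790541 0.01429494 0.092     ] [np.float64(0.1797), np.float64(0.1811), np.float64(0.1799), np.float64(0.1766)]
yaw 2.2509944189696105
217 268 286
222 280 286 [0.4661 0.0457 0.09  ]
230 281 285 [0.4658 0.0303 0.09  ]
240 281 284 [0.4664 0.0111 0.09  ]
250 280 283 [ 0.468  -0.0081  0.09  ]
260 279 282 [ 0.4696 -0.0274  0.09  ]
266 275 282 [ 0.4732 -0.0389  0.09  ]
```

```bash
cat >> h.py <<'E'
YAW=np.radians(3.0); C=np.array([.6005,.0144,0]); Bz=Ro.from_euler('z',YAW)
def pose(p,phi,ax):  # grasp point in box frame -> TCP pose
    M=np.array([[0,1,0],[1,0,0],[0,0,-1.]]).T if ax=='x' else np.array([[-1,0,0],[0,1,0],[0,0,-1.]]).T
    R=Bz*Ro.from_euler('y',-phi,degrees=True)*Ro.from_matrix(M)
    return C+Bz.apply(p)+R.apply([0,0,r.tcp_to_grasp]),R
def rows(targets,start=None):
    s=r.state(); p0,R0=start or (s["position"],Ro.from_quat(s["eef_rot"]))
    for w,p,phi,ax in targets:
        P,R=pose(p,phi,ax); print([w]+R0.inv().apply(P-p0).__mul__(1000).round(1).tolist()+(R0.inv()*R).as_rotvec(degrees=True).round(1).tolist())
def handle(t): return np.array([.0875-.222*np.cos(t),0,.086+.222*np.sin(t)+.004*np.cos(t)])
def rod(a,d=.0885): return np.array([-.0675+d*np.cos(a),.022,.062+d*np.sin(a)])
def where(): 
    s=r.state(); R=Ro.from_quat(s["eef_rot"]); g=s["position"]-R.apply([0,0,r.tcp_to_grasp]); b=Bz.inv().apply(g-C)
    print("t",s["clock"],"box grasp",b.round(4),"F",s["ft_force"].round(1),"w",s["grip_width"].round(3),"ff",s["finger_force"],"q",s["joint_positions"].round(2))
    print("lid ang if held",np.arctan2(b[2]-.086,.0875-b[0])+0,"rod ang if held",np.arctan2(b[2]-.062,b[0]+.0675))
E
python3 - <<'E'
from h import *
for n in("top","side"): print(n,proj(n,r.state()["position"]))
print("wall x", ray("top",(200,88),0), ray("top",(200,75),.1), "bottle",ray("top",(373,273),.152),"press",ray("top",(325,145),.3))
h=handle(0)
rows([(32,h+[0,0,.08],0,'x'),(32,h,0,'x')])
E
```

```text
top [-90.07634085 424.82785707]
side [190.43376659  72.56489465]
wall x [0.90528091 0.11660103 0.        ] [0.88584144 0.0924253  0.1       ] bottle [ 0.4751495 -0.239039   0.152    ] press [ 0.66580793 -0.15516542  0.3       ]
[32, -421.4, -374.6, 62.9, -0.1, 0.0, 62.5]
[32, -421.4, -374.5, 142.9, -0.1, 0.0, 62.5]
```

Call:
servo_tool:
  increments:
    - [32,-50,-45,8,0,0,10]
    - [32,-100,-90,15,0,0,20]
    - [32,-145,-130,25,0,0,30]
    - [32,-190,-170,30,0,0,40]
    - [32,-235,-210,35,0,0,50]

```text
clock: 0.72
position: [0.3633, 0.2374, 0.1795]
eef_rot: [0.607, 0.795, -0.0, -0.0]
ft_force: [0.6, 0.3, -0.2]
grip_width: 0.478
finger_force: 0.0
```

```bash
python3 - <<'E'
from h import *
where(); h=handle(0)
rows([(32,h+[0,0,.08],0,'x'),(32,h,0,'x')])
E
```

```text
Traceback (most recent call last):
  File "h.py", line 23, in where
    print("t",s["clock"],"box grasp",b.round(4),"F",s["ft_force"].round(1),"w",s["grip_width"].round(3),"ff",s["finger_force"],"q",s["joint_positions"].round(2))
                                                                               ^^^^^^^^^^^^^^^^^^^^^
AttributeError: 'float' object has no attribute 'round'
```

```bash
sed -i 's/s\["grip_width"\].round(3)/round(s["grip_width"],3)/' h.py; python3 - <<'E'
from h import *
where(); h=handle(0)
rows([(32,h+[0,0,.08],0,'x'),(32,h,0,'x')])
E
```

```text
t 0.725 box grasp [-0.2252  0.2351  0.1982] F [ 0.6  0.3 -0.2] w 0.478 ff 0.0 q [ 0.3  -0.19  2.01 -0.    1.32  0.03]
lid ang if held 0.3445329622008924 rod ang if held 2.4292256367269682
[32, -249.0, 38.8, 28.2, -0.0, 0.0, 12.2]
[32, -249.0, 38.8, 108.2, -0.0, 0.0, 12.2]
```

Call:
servo_tool:
  increments:
    - [32,-60,9,7,0,0,4]
    - [32,-120,18,14,0,0,8]
    - [32,-180,28,22,0,0,12]
    - [32,-240,38,28,0,0,12]
    - [32,-249,39,28,0,0,12]

```text
clock: 1.35
position: [0.4679, 0.0069, 0.1513]
eef_rot: [0.687, 0.727, -0.0, -0.0]
ft_force: [1.3, 0.4, -0.0]
grip_width: 0.348
finger_force: 0.0
```

```bash
python3 - <<'E'
from h import *
where(); h=handle(0)
rows([(32,h+[0,0,.08],0,'x'),(32,h,0,'x')])
im=grab_frame("side"); cv2.imwrite("pics/s1.png",cv2.resize(im[120:290,220:460,::-1],None,fx=3,fy=3))
for t in (h,h+[0,.045,0],h-[0,.045,0],):print(proj("side",pose(t-[0,0,-.0187],0,'x')[0]))
E
```

```text
t 1.35 box grasp [-0.1328 -0.0005  0.17  ] F [ 1.3  0.4 -0. ] w 0.348 ff 0.0 q [-0.24 -0.06  1.96 -0.    1.25 -0.3 ]
lid ang if held 0.3644330803332755 rod ang if held 2.1146039873788145
[32, 0.5, -1.6, 0.1, -0.1, 0.0, 0.3]
[32, 0.6, -1.6, 80.1, -0.1, 0.0, 0.3]
[281.52906774 204.48733027]
[279.93439112 194.10367492]
[283.21201288 215.4457416 ]
```

View pics/s1.png

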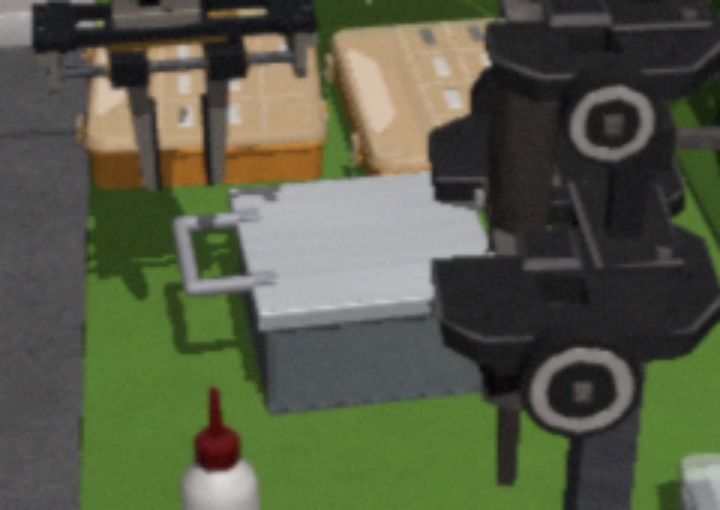

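The crop shows the open fingers above the handle. The bar runs from (281,194) to (284,217) in the full frame, within about 1 px of prediction, so I descend and grip.

Call:
servo_tool:
  increments:
    - [32,0,-1,40,0,0,0]
    - [32,0,-1,78,0,0,0]
    - [32,0,-1,80,0,0,0]
    - [8,0,-1,80,0,0,0]
    - [8,0,-1,80,0,0,0]

```text
clock: 2.02
position: [0.4669, 0.0099, 0.0736]
eef_rot: [0.685, 0.729, 0.0, 0.0]
ft_force: [-11.9, -0.4, 6.4]
grip_width: 0.153
finger_force: 5.4
```

Call:
servo_tool:
  increments:
    - [8,0,0,0,0,0,0]

```text
clock: 2.15
position: [0.4655, 0.0098, 0.0734]
eef_rot: [0.685, 0.729, -0.001, -0.001]
ft_force: [-7.6, -0.1, 8.2]
grip_width: 0.118
finger_force: 30.0
```

```bash
python3 - <<'E'
from h import *
where(); 
T=np.linspace(0,1.75,16)[1:]
rows([(8,handle(t),min(40,30*t),'x') for t in T[:5]])
E
```

```text
t 2.15 box grasp [-0.135   0.0025  0.0921] F [-7.6 -0.1  8.2] w 0.118 ff 30.00395894050598 q [-0.24  0.04  2.02 -0.    1.08 -0.3 ]
lid ang if held 0.02747179827137548 rod ang if held 2.7220453005822085
[8, -2.5, 3.1, -23.7, -3.7, -0.0, 0.6]
[8, -2.6, 8.7, -49.3, -7.2, -0.0, 0.6]
[8, -2.7, 17.2, -74.1, -10.7, -0.0, 0.6]
[8, -2.8, 28.5, -98.0, -14.2, -0.1, 0.6]
[8, -3.0, 42.5, -120.5, -17.7, -0.1, 0.6]
```

Call:
servo_tool:
  increments:
    - [8,0,3,-24,-3.7,0,0]
    - [8,0,8.5,-49,-7.2,0,0]
    - [8,0,17,-74,-10.7,0,0]
    - [8,0,28.5,-98,-14.2,0,0]
    - [8,0,42.5,-120.5,-17.7,0,0]

```text
clock: 2.78
position: [0.5026, 0.0126, 0.1912]
eef_rot: [0.676, 0.722, 0.107, 0.1]
ft_force: [-24.2, -3.0, 11.1]
grip_width: 0.121
finger_force: 30.0
```

```bash
python3 - <<'E'
from h import *
where(); 
T=np.linspace(0,1.75,16)[1:]
rows([(8,handle(t),min(40,30*t),'x') for t in T[5:10]])
E
```

```text
t 2.775 box grasp [-0.1033  0.0033  0.2091] F [-24.2  -3.   11.1] w 0.121 ff 30.01486301422119 q [-0.28 -0.26  2.08  0.11  1.05 -0.39]
lid ang if held 0.5731389423799115 rod ang if held 1.8092700026631618
[8, -3.6, 28.0, -16.0, -4.2, -0.2, 0.7]
[8, -3.9, 51.6, -28.6, -7.7, -0.3, 0.7]
[8, -4.1, 76.4, -38.6, -11.2, -0.3, 0.7]
[8, -4.4, 102.2, -45.8, -14.7, -0.3, 0.7]
[8, -4.7, 128.7, -50.0, -18.2, -0.3, 0.7]
```

```bash
python3 - <<'E'
from h import *
def hr(t,R): return np.array([.0875-R*np.cos(t),0.003,.088+R*np.sin(t)])
T=np.linspace(0,1.75,16)[1:]
rows([(8,hr(t,.2285),min(40,30*t),'x') for t in T[5:10]])
E
```

```text
[8, -0.6, 24.2, -20.4, -4.2, -0.2, 0.7]
[8, -0.8, 48.5, -33.7, -7.7, -0.3, 0.7]
[8, -1.1, 74.1, -44.3, -11.2, -0.3, 0.7]
[8, -1.4, 100.8, -52.1, -14.7, -0.3, 0.7]
[8, -1.7, 128.2, -56.9, -18.2, -0.3, 0.7]
```

Call:
servo_tool:
  increments:
    - [8,0,24,-20.5,-4,0,0]
    - [8,0,48.5,-33.7,-7.7,0,0]
    - [8,-1,74,-44.3,-11.2,0,0]

```text
clock: 3.15
position: [0.5663, 0.0163, 0.2586]
eef_rot: [0.663, 0.706, 0.184, 0.171]
ft_force: [2.7, 6.7, -7.1]
grip_width: 0.123
finger_force: 30.0
```

```bash
python3 - <<'E'
from h import *
where(); print(Ro.from_quat(r.state()["eef_rot"]).as_matrix()[:,2].round(3))
def hr(t,R): return np.array([.0875-R*np.cos(t),0.003,.088+R*np.sin(t)])
T=np.linspace(0,1.75,16)[1:]
for R in(.222,.2255):rows([(8,hr(t,R),min(40,30*t),'x') for t in T[8:13]])
E
```

```text
t 3.15 box grasp [-0.0431  0.0036  0.2749] F [ 2.7  6.7 -7.1] w 0.123 ff 29.953530728816986 q [-0.28 -0.3   2.02  0.21  0.95 -0.43]
lid ang if held 0.965791084399928 rod ang if held 1.4569039999265465
[ 0.485  0.033 -0.874]
[8, -0.9, 21.2, 4.8, -2.4, -0.4, 0.5]
[8, -1.1, 48.2, 5.9, -5.9, -0.4, 0.5]
[8, -1.4, 74.9, 9.9, -9.4, -0.4, 0.4]
[8, -1.7, 100.2, 16.9, -10.9, -0.5, 0.4]
[8, -1.9, 124.1, 26.9, -10.9, -0.5, 0.4]
[8, -0.9, 21.1, 1.3, -2.4, -0.4, 0.5]
[8, -1.1, 48.5, 2.4, -5.9, -0.4, 0.5]
[8, -1.4, 75.6, 6.5, -9.4, -0.4, 0.4]
[8, -1.6, 101.4, 13.6, -10.9, -0.5, 0.4]
[8, -1.9, 125.7, 23.7, -10.9, -0.5, 0.4]
```

```bash
cat >> h.py <<'E'
OFF=.0065  # bar lies this much nearer the tips than the grasp point
def tb(t,phi,R=.222,w=8):
    a=np.radians(phi); return (w,np.array([.0875-R*np.cos(t),.003,.086+R*np.sin(t)])-OFF*np.array([np.sin(a),0,-np.cos(a)]),phi,'x')
E
python3 - <<'E'
from h import *
rows([tb(t,p) for t,p in zip([1.08,1.2,1.32,1.44,1.56],[32,36,40,40,40])])
E
```

```text
[8, -0.9, 26.7, 0.1, -2.9, -0.4, 0.5]
[8, -1.2, 54.1, 2.1, -6.9, -0.4, 0.5]
[8, -1.4, 81.0, 7.1, -10.9, -0.5, 0.4]
[8, -1.7, 106.3, 15.4, -10.9, -0.5, 0.4]
[8, -2.0, 130.5, 26.6, -10.9, -0.5, 0.4]
```

Call:
servo_tool:
  increments:
    - [8,0,26.5,0,-3,0,0]
    - [8,0,54,2,-7,0,0]
    - [8,0,81,7,-11,0,0]
    - [8,0,106.5,15.5,-11,0,0]
    - [8,0,130.5,26.5,-11,0,0]

```text
clock: 3.78
position: [0.6936, 0.0242, 0.2982]
eef_rot: [0.643, 0.685, 0.25, 0.233]
ft_force: [-1.7, 3.5, -0.4]
grip_width: 0.123
finger_force: 30.0
```

```bash
python3 - <<'E'
from h import *
where()
rows([tb(t,p) for t,p in zip([1.62,1.7,1.75,1.77,1.79],[40]*5)])
E
```

```text
t 3.775 box grasp [0.0815 0.0047 0.3125] F [-1.7  3.5 -0.4] w 0.123 ff 30.004582107067108 q [-0.23 -0.08  1.83  0.28  0.74 -0.43]
lid ang if held 1.544183609197225 rod ang if held 1.0343137024194407
[8, -2.0, 9.9, 8.0, -0.0, -0.5, 0.4]
[8, -2.2, 22.4, 20.6, -0.0, -0.5, 0.4]
[8, -2.3, 29.8, 29.0, -0.0, -0.5, 0.4]
[8, -2.4, 32.6, 32.4, -0.0, -0.5, 0.4]
[8, -2.4, 35.3, 35.9, -0.0, -0.5, 0.4]
```

Call:
servo_tool:
  increments:
    - [8,0,10,8,0,0,0]
    - [8,0,22,20.5,0,0,0]
    - [8,0,30,29,0,0,0]
    - [8,0,30,29,0,0,0]
    - [8,0,30,29,0,0,0]

```text
clock: 4.4
position: [0.7345, 0.0268, 0.2945]
eef_rot: [0.643, 0.685, 0.25, 0.233]
ft_force: [0.4, 4.2, 0.2]
grip_width: 0.122
finger_force: 30.0
```

```bash
python3 - <<'E'
from h import *
where()
E
```

```text
t 4.4 box grasp [0.1224 0.0052 0.3089] F [0.4 4.2 0.2] w 0.122 ff 29.997194409370422 q [-0.2   0.03  1.72  0.26  0.72 -0.4 ]
lid ang if held 1.7263311092306723 rod ang if held 0.914992545389964
```

Call:
servo_tool:
  increments:
    - [34,0,0,0,0,0,0]
    - [34,0,0,0,0,0,0]
    - [34,0,0,-20,0,0,0]
    - [34,0,0,-60,0,0,0]
    - [34,0,0,-100,0,0,0]

```text
clock: 5.03
position: [0.6696, 0.0208, 0.3719]
eef_rot: [0.644, 0.685, 0.249, 0.234]
ft_force: [-0.1, 0.2, 0.0]
grip_width: 0.372
finger_force: 0.0
```

```bash
python3 - <<'E'
from h import *
where(); im=grab_frame("side"); cv2.imwrite("pics/s2.png",im[:,:,::-1]); im=grab_frame("top"); cv2.imwrite("pics/t2.png",im[:,:,::-1])
for a in (0,): 
  for d in (0,.0885,.13):
    X=C+Bz.apply(rod(a,d)); print(proj("side",X),proj("top",X))
a=rod(0)
rows([(60,a+[-.02,0,.13],0,'y'),(60,a+[0,0,.0],0,'y')])
E
```

```text
t 5.025 box grasp [0.0574 0.0027 0.3863] F [-0.1  0.2  0. ] w 0.372 ff 0.0 q [-0.24 -0.18  1.78  0.25  0.89 -0.4 ]
lid ang if held 1.4708181515024628 rod ang if held 1.2031778595964648
[310.9742542  207.34135388] [231.52554489 250.74923799]
[349.51116055 203.9084755 ] [229.56741197 207.38267494]
[367.41761052 202.31336393] [228.66539928 187.40589526]
[60, 20.7, -185.3, 110.3, 31.6, 31.6, -85.4]
[60, 20.9, -254.4, 222.2, 31.6, 31.6, -85.4]
```

View pics/s2.png

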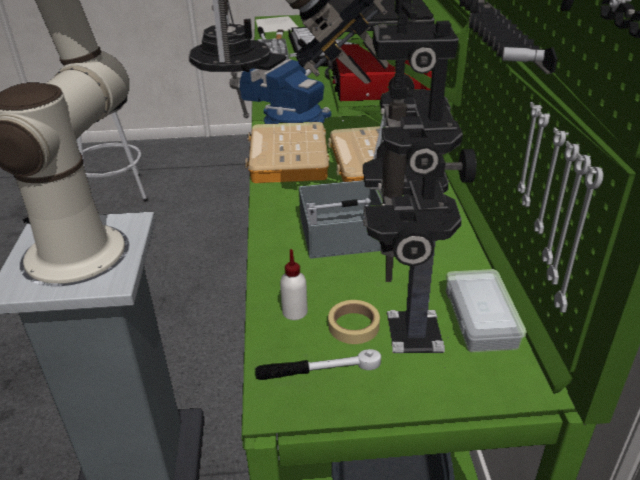

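View pics/t2.png

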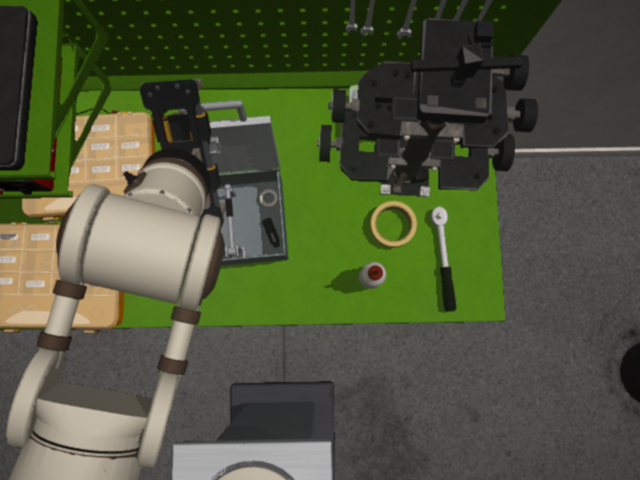

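The side view shows the lid leant back out of the way and the rod lying level, with its black sleeve at (350,204) against a predicted (349.5,203.9). The top view confirms the box is open with ring and plug on its right.

```bash
cat >> h.py <<'E'
from scipy.spatial.transform import Slerp
def interp(w,p,phi,ax,n):
    s=r.state(); p0,R0=s["position"],Ro.from_quat(s["eef_rot"]); P,R=pose(np.array(p),phi,ax); S=Slerp([0,1],Ro.concatenate([R0,R]))
    for i in range(1,n+1):
        f=i/n; print([w]+(R0.inv().apply(P-p0)*1000*f).round(1).tolist()+(R0.inv()*S(f)).as_rotvec(degrees=True).round(1).tolist())
E
python3 - <<'E'
from h import *
interp(60,[-.08,.022,.26],0,'y',10)
E
```

```text
[60, 2.1, -20.3, 0.6, 3.2, 3.2, -8.5]
[60, 4.2, -40.6, 1.2, 6.3, 6.3, -17.1]
[60, 6.4, -60.8, 1.8, 9.5, 9.5, -25.6]
[60, 8.5, -81.1, 2.4, 12.6, 12.6, -34.2]
[60, 10.6, -101.4, 3.0, 15.8, 15.8, -42.7]
[60, 12.7, -121.7, 3.6, 19.0, 19.0, -51.2]
[60, 14.8, -141.9, 4.2, 22.1, 22.1, -59.8]
[60, 17.0, -162.2, 4.8, 25.3, 25.3, -68.3]
[60, 19.1, -182.5, 5.4, 28.5, 28.4, -76.8]
[60, 21.2, -202.8, 6.0, 31.6, 31.6, -85.4]
```

Call:
servo_tool:
  increments:
    - [60,4,-40,1,3.2,3.2,-8.5]
    - [60,8.5,-80,2.4,6.3,6.3,-17.1]
    - [60,12.5,-120,3.6,9.5,9.5,-25.6]
    - [60,17,-160,4.8,12.6,12.6,-34.2]
    - [60,21,-202,6,15.8,15.8,-42.7]

```text
clock: 5.75
position: [0.5173, 0.0325, 0.2349]
eef_rot: [0.336, 0.924, 0.136, 0.124]
ft_force: [0.1, 0.1, -0.2]
grip_width: 0.651
finger_force: 0.0
```

```bash
python3 - <<'E'
from h import *
where(); interp(60,[-.04,.022,.22],0,'y',5)
E
```

```text
t 5.75 box grasp [-0.0883  0.0196  0.2523] F [ 0.1  0.1 -0.2] w 0.651 ff 0.0 q [-0.35 -0.28  2.02  0.29  1.16 -1.3 ]
lid ang if held 0.7575879121527568 rod ang if held 1.679853741314984
[60, -5.1, 3.0, 9.0, 3.1, 3.0, -8.5]
[60, -10.2, 5.9, 18.1, 6.3, 6.0, -17.0]
[60, -15.3, 8.9, 27.1, 9.4, 9.1, -25.5]
[60, -20.4, 11.9, 36.1, 12.5, 12.1, -34.0]
[60, -25.5, 14.8, 45.2, 15.7, 15.1, -42.5]
```

Call:
servo_tool:
  increments:
    - [60,-5,3,9,3.1,3,-8.5]
    - [60,-10,6,18,6.3,6,-17]
    - [60,-15.5,9,27,9.4,9.1,-25.5]
    - [60,-20.5,12,36,12.5,12.1,-34]
    - [60,-25.5,15,45,15.7,15.1,-42.5]

```text
clock: 6.38
position: [0.561, 0.0344, 0.2018]
eef_rot: [-0.026, 1.0, -0.0, -0.0]
ft_force: [0.2, -0.2, 0.2]
grip_width: 0.652
finger_force: 0.0
```

```bash
python3 - <<'E'
from h import *
where(); a=rod(0); rows([(60,a+[0,0,.09],0,'y'),(60,a,0,'y')])
E
```

```text
t 6.375 box grasp [-0.0384  0.0221  0.2205] F [ 0.2 -0.2  0.2] w 0.652 ff 0.0 q [-0.15  0.14  1.65 -0.    1.36 -1.78]
lid ang if held 0.8185689285770053 rod ang if held 1.3891785340950995
[60, -59.4, -0.0, 68.5, -0.1, -0.0, 0.0]
[60, -59.5, 0.1, 158.5, -0.1, -0.0, 0.0]
```

Call:
servo_tool:
  increments:
    - [60,-45,0,40,0,0,0]
    - [60,-59.5,0,95,0,0,0]
    - [60,-59.5,0,135,0,0,0]
    - [60,-59.5,0,161,0,0,0]
    - [60,-59.5,0,161,0,0,0]

```text
clock: 7.0
position: [0.6176, 0.038, 0.0386]
eef_rot: [-0.024, 1.0, 0.001, -0.002]
ft_force: [0.7, 0.4, 0.2]
grip_width: 0.654
finger_force: 0.0
```

Call:
servo_tool:
  increments:
    - [10,0,0,0,0,0,0]
    - [10,0,0,0,0,0,0]
    - [10,0,0,0,0,0,0]
    - [10,0,0,0,0,0,0]
    - [10,0,0,0,0,0,0]

```text
clock: 7.62
position: [0.6202, 0.038, 0.0427]
eef_rot: [-0.024, 1.0, 0.001, 0.001]
ft_force: [-0.2, 0.2, -0.1]
grip_width: 0.145
finger_force: 30.0
```

```bash
python3 - <<'E'
from h import *
where()
s=r.state(); R=Ro.from_quat(s["eef_rot"])
b=Bz.inv().apply(s["position"]-R.apply([0,0,.0187])-C); d=b-rod(0); print(d)
for n in (0,5):
  rows([(10,rod(a)+d,0.8*np.degrees(a),'y') for a in np.linspace(0,1.05,11)[1+n:6+n]])
E
```

```text
t 7.625 box grasp [0.0209 0.0225 0.0614] F [-0.2  0.2 -0.1] w 0.145 ff 30.003237426280975 q [-0.13  0.45  1.59  0.    1.09 -1.75]
lid ang if held -0.35381311589533443 rod ang if held -0.006959977764809985
[-0.000143    0.00048712 -0.00061497]
[10, -1.1, -0.0, -9.3, 0.1, -4.7, -0.2]
[10, -1.2, 0.0, -18.7, 0.0, -9.5, -0.2]
[10, -0.3, 0.0, -28.0, 0.0, -14.3, -0.2]
[10, 1.5, 0.0, -37.1, 0.0, -19.1, -0.2]
[10, 4.2, 0.0, -46.0, 0.0, -23.9, -0.2]
[10, 7.9, 0.0, -54.5, 0.0, -28.7, -0.2]
[10, 12.4, 0.0, -62.5, -0.0, -33.6, -0.2]
[10, 17.7, -0.0, -70.0, -0.0, -38.4, -0.2]
[10, 23.7, -0.0, -76.9, -0.0, -43.2, -0.2]
[10, 30.4, -0.0, -83.1, -0.0, -48.0, -0.2]
```

Call:
servo_tool:
  increments:
    - [10,-1,0,-9.3,0,-4.7,0]
    - [10,-1,0,-18.7,0,-9.5,0]
    - [10,0,0,-28,0,-14.3,0]
    - [10,1.5,0,-37,0,-19,0]
    - [10,4,0,-46,0,-24,0]

```text
clock: 8.25
position: [0.616, 0.0374, 0.0887]
eef_rot: [-0.024, 0.977, 0.005, 0.21]
ft_force: [1.3, 1.5, -3.2]
grip_width: 0.143
finger_force: 30.0
```

```bash
python3 - <<'E'
from h import *
where()
rows([(10,rod(a),0.8*np.degrees(a),'y') for a in (.63,.735,.84,.95,1.06)])
E
```

```text
t 8.25 box grasp [0.009  0.0222 0.1057] F [ 1.3  1.5 -3.2] w 0.143 ff 29.998729526996613 q [-0.19  0.11  1.98  0.16  0.64 -1.91]
lid ang if held 0.24589849948242812 rod ang if held 0.5193408676901441
[10, -0.5, -0.2, -9.8, -0.1, -4.6, -0.2]
[10, 0.4, -0.2, -18.9, -0.1, -9.4, -0.2]
[10, 2.1, -0.2, -28.0, -0.1, -14.2, -0.2]
[10, 5.0, -0.2, -37.1, -0.1, -19.3, -0.2]
[10, 8.8, -0.2, -45.8, -0.1, -24.3, -0.2]
```

```bash
python3 - <<'E'
from h import *
rows([(10,rod(a),p,'y') for a,p in zip((.63,.735,.84,.95,1.06),(26,29,32,34,36))])
E
```

```text
[10, 0.5, -0.2, -9.7, -0.1, -1.7, -0.2]
[10, 1.9, -0.2, -18.8, -0.1, -4.7, -0.2]
[10, 4.2, -0.2, -27.5, -0.1, -7.7, -0.2]
[10, 8.0, -0.2, -36.3, -0.1, -9.7, -0.2]
[10, 12.7, -0.3, -44.6, -0.1, -11.7, -0.2]
```

Call:
servo_tool:
  increments:
    - [10,0.5,0,-9.7,0,-1.7,0]
    - [10,2,0,-19,0,-4.7,0]
    - [10,4.2,0,-27.5,0,-7.7,0]
    - [10,8,0,-36.5,0,-9.7,0]
    - [10,12.7,0,-44.6,0,-11.7,0]

```text
clock: 8.88
position: [0.5856, 0.0353, 0.1235]
eef_rot: [-0.023, 0.951, 0.007, 0.308]
ft_force: [1.5, -4.1, -4.7]
grip_width: 0.145
finger_force: 30.0
```

Call:
servo_tool:
  increments:
    - [10,0,0,0,0,0,0]
    - [10,0,0,0,0,0,0]

```text
clock: 9.12
position: [0.5858, 0.0354, 0.1234]
eef_rot: [-0.023, 0.951, 0.007, 0.307]
ft_force: [0.2, -5.4, -4.6]
grip_width: 0.142
finger_force: 30.0
```

```bash
python3 - <<'E'
from h import *
where()
rows([(10,rod(1.05),36,'y')])
im=grab_frame("side"); cv2.imwrite("pics/s3.png",cv2.resize(im[100:270,240:440,::-1],None,fx=4,fy=3.5))
print(proj("side",C+Bz.apply(rod(1.05,.13))),proj("side",C+Bz.apply(rod(1.05,0))))
E
```

```text
t 9.125 box grasp [-0.0245  0.0217  0.1385] F [ 0.2 -5.4 -4.6] w 0.142 ff 30.000808238983154 q [-0.24 -0.13  2.21  0.36  0.48 -2.13]
lid ang if held 0.43874673523476565 rod ang if held 1.058861481821049
[10, -1.0, 0.3, 0.4, -0.2, -0.3, -0.2]
[338.93743356 160.63308943] [310.9742542  207.34135388]
```

View pics/s3.png

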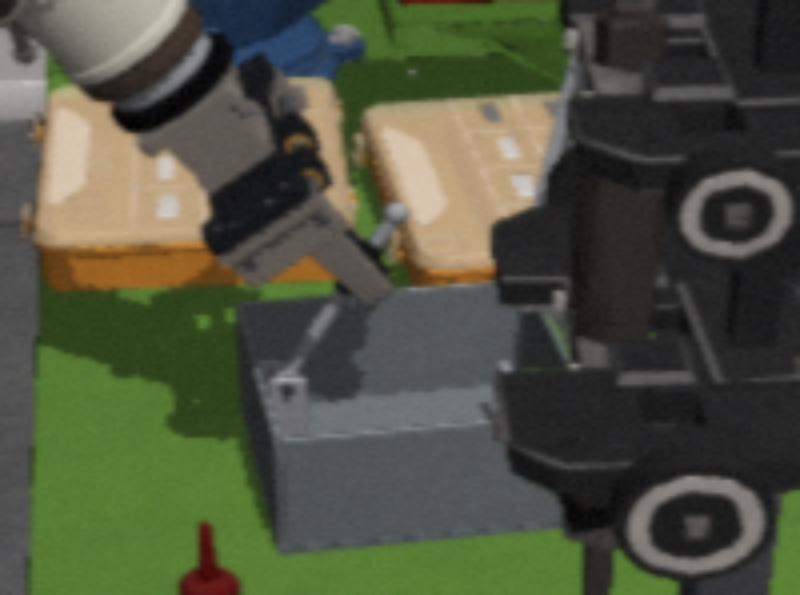

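The crop shows the ball at full-frame (339.3,160.3), against (338.9,160.6) predicted for 1.05 rad. I release and retreat.

Call:
servo_tool:
  increments:
    - [60,0,0,0,0,0,0]
    - [60,0,0,0,0,0,0]
    - [60,0,0,0,0,0,0]
    - [60,0,0,-40,0,0,0]
    - [60,0,0,-85,0,0,0]

```text
clock: 9.8
position: [0.5355, 0.0339, 0.1927]
eef_rot: [-0.023, 0.952, 0.008, 0.306]
ft_force: [-0.1, 0.3, 0.9]
grip_width: 0.647
finger_force: 0.0
```

```bash
python3 - <<'E'
from h import *
where()
im=grab_frame("side"); cv2.imwrite("pics/s4.png",im[:,:,::-1])
c=im[130:190,320:360].astype(int); m=(c.min(2)>150)&(c.max(2)-c.min(2)<25); ys,xs=np.nonzero(m); print(list(zip(xs+320,ys+130))[:40])
interp(60,[-.05,.003,.38],38,'x',12)
E
```

```text
t 9.8 box grasp [-0.0748  0.0229  0.2079] F [-0.1  0.3  0.9] w 0.647 ff 0.0 q [-0.28 -0.41  2.28  0.3   0.7  -2.07]
lid ang if held 0.6443942548290684 rod ang if held 1.6206315748199005
[(np.int64(339), np.int64(158)), (np.int64(340), np.int64(158)), (np.int64(338), np.int64(159)), (np.int64(339), np.int64(159)), (np.int64(340), np.int64(159)), (np.int64(339), np.int64(160)), (np.int64(340), np.int64(160))]
[60, -9.8, -1.6, -9.9, -0.1, -0.1, 7.5]
[60, -19.6, -3.3, -19.8, -0.3, -0.2, 15.0]
[60, -29.3, -4.9, -29.7, -0.4, -0.3, 22.5]
[60, -39.1, -6.6, -39.6, -0.5, -0.4, 30.0]
[60, -48.9, -8.2, -49.6, -0.6, -0.5, 37.5]
[60, -58.7, -9.9, -59.5, -0.8, -0.6, 45.0]
[60, -68.5, -11.5, -69.4, -0.9, -0.7, 52.5]
[60, -78.3, -13.2, -79.3, -1.0, -0.8, 59.9]
[60, -88.0, -14.8, -89.2, -1.1, -0.9, 67.4]
[60, -97.8, -16.4, -99.1, -1.3, -1.0, 74.9]
[60, -107.6, -18.1, -109.0, -1.4, -1.1, 82.4]
[60, -117.4, -19.7, -118.9, -1.5, -1.2, 89.9]
```

Call:
servo_tool:
  increments:
    - [60,-14,0,-18,0,0,9]
    - [60,-28,-2,-34,0,0,18]
    - [60,-42,-5,-50,0,0,27]
    - [60,-56,-8,-65,-0.5,0,36]
    - [50,-68,-11,-75,-0.5,-0.5,45]

```text
clock: 10.48
position: [0.5487, 0.023, 0.2949]
eef_rot: [0.344, 0.885, 0.13, 0.285]
ft_force: [0.7, -0.2, -0.4]
grip_width: 0.566
finger_force: 0.0
```

Call:
servo_tool:
  increments:
    - [34,0,0,0,0,0,9]
    - [34,0,0,0,0,0,18]
    - [34,0,0,0,0,0,27]
    - [34,0,0,0,0,0,36]
    - [34,0,0,0,0,0,45]

```text
clock: 11.1
position: [0.5483, 0.0233, 0.2935]
eef_rot: [0.656, 0.686, 0.229, 0.213]
ft_force: [0.3, 0.2, 0.9]
grip_width: 0.371
finger_force: 0.0
```

```bash
python3 - <<'E'
from h import *
where()
t=tb(1.75,38,w=34); u=np.array([np.sin(np.radians(38)),0,-np.cos(np.radians(38))])
rows([(34,t[1]-.1*u,38,'x'),(34,t[1]-.05*u,38,'x'),t])
E
```

```text
t 11.1 box grasp [-0.0628  0.0115  0.3086] F [0.3 0.2 0.9] w 0.371 ff 0.0 q [-0.31 -0.48  2.13  0.27  0.91 -0.46]
lid ang if held 0.9770052979193272 rod ang if held 1.5515737840637431
[34, -7.3, 147.9, 9.6, -1.6, -0.2, -0.5]
[34, -7.5, 149.3, 59.6, -1.6, -0.2, -0.5]
[34, -7.6, 150.6, 109.6, -1.6, -0.2, -0.5]
```

Call:
servo_tool:
  increments:
    - [34,-3,50,3,-0.5,0,0]
    - [34,-5,100,6,-1.5,0,0]
    - [34,-7,148,9.5,-1.5,0,-0.5]
    - [34,-7.5,149,35,-1.5,0,-0.5]
    - [34,-7.5,149,60,-1.5,0,-0.5]

```text
clock: 11.72
position: [0.7051, 0.0236, 0.3338]
eef_rot: [0.649, 0.688, 0.237, 0.224]
ft_force: [-1.0, -0.2, 0.5]
grip_width: 0.372
finger_force: 0.0
```

```bash
python3 - <<'E'
from h import *
where()
rows([tb(1.75,38,w=34)])
E
```

```text
t 11.725 box grasp [0.0934 0.0037 0.3485] F [-1.  -0.2  0.5] w 0.372 ff 0.0 q [-0.21 -0.05  1.71  0.22  0.85 -0.37]
lid ang if held 1.5932363095682434 rod ang if held 1.0591460070926664
[34, -0.9, -0.6, 49.0, -0.0, -0.2, 0.3]
```

Call:
servo_tool:
  increments:
    - [34,0,-0.5,25,0,0,0]
    - [34,0,-0.5,49,0,0,0]
    - [34,0,-0.5,49,0,0,0]
    - [8,0,-0.5,49,0,0,0]
    - [8,0,-0.5,49,0,0,0]

```text
clock: 12.35
position: [0.7339, 0.025, 0.2965]
eef_rot: [0.649, 0.688, 0.237, 0.224]
ft_force: [0.0, -0.6, 0.5]
grip_width: 0.174
finger_force: 0.0
```

Call:
servo_tool:
  increments:
    - [8,0,-0.5,0,0,0,0]
    - [8,0,-0.5,0,0,0,0]

```text
clock: 12.6
position: [0.7343, 0.0249, 0.2971]
eef_rot: [0.648, 0.687, 0.237, 0.225]
ft_force: [1.2, 1.2, 4.8]
grip_width: 0.114
finger_force: 30.0
```

```bash
python3 - <<'E'
from h import *
where()
rows([tb(t,38) for t in (1.69,1.6,1.5,1.4,1.3)])
E
```

```text
t 12.6 box grasp [0.1226 0.0034 0.3118] F [1.2 1.2 4.8] w 0.114 ff 29.99814212322235 q [-0.2   0.05  1.69  0.23  0.77 -0.37]
lid ang if held 1.7249002250401007 rod ang if held 0.9202874927405982
[8, -0.4, -10.2, -7.7, 0.2, -0.1, 0.3]
[8, -0.3, -24.9, -21.2, 0.2, -0.1, 0.3]
[8, -0.2, -42.6, -34.5, 0.2, -0.1, 0.3]
[8, -0.0, -61.6, -46.0, 0.2, -0.1, 0.3]
[8, 0.1, -81.6, -55.6, 0.2, -0.1, 0.3]
```

```bash
sed -i 's/^OFF=.0065/OFF=.009/' h.py; python3 - <<'E'
from h import *
rows([tb(t,38) for t in (1.69,1.6,1.5,1.4,1.3)])
E
```

```text
[8, -0.4, -10.1, -10.2, 0.2, -0.1, 0.3]
[8, -0.3, -24.9, -23.7, 0.2, -0.1, 0.3]
[8, -0.2, -42.6, -37.0, 0.2, -0.1, 0.3]
[8, -0.0, -61.6, -48.5, 0.2, -0.1, 0.3]
[8, 0.1, -81.6, -58.1, 0.2, -0.1, 0.3]
```

Call:
servo_tool:
  increments:
    - [8,0,-10,-10,0,0,0]
    - [8,0,-25,-23.5,0,0,0]
    - [8,0,-42.5,-37,0,0,0]
    - [8,0,-61.5,-48.5,0,0,0]
    - [8,0,-81.5,-58,0,0,0]

```text
clock: 13.22
position: [0.6344, 0.0178, 0.2932]
eef_rot: [0.648, 0.687, 0.237, 0.227]
ft_force: [-0.3, -5.2, 2.8]
grip_width: 0.116
finger_force: 30.0
```

```bash
python3 - <<'E'
from h import *
where()
rows([tb(t,38) for t in (1.25,1.18,1.11,1.04,.97)])
E
```

```text
t 13.225 box grasp [0.0225 0.0017 0.3079] F [-0.3 -5.2  2.8] w 0.116 ff 30.035149455070496 q [-0.26 -0.23  1.95  0.27  0.79 -0.45]
lid ang if held 1.2857162967762341 rod ang if held 1.220089504620477
[8, 1.4, -10.9, -3.3, 0.3, 0.0, 0.4]
[8, 1.5, -25.7, -8.0, 0.3, 0.0, 0.4]
[8, 1.6, -40.8, -11.8, 0.3, 0.0, 0.4]
[8, 1.7, -56.1, -14.4, 0.3, 0.0, 0.4]
[8, 1.8, -71.5, -16.0, 0.3, 0.0, 0.4]
```

Call:
servo_tool:
  increments:
    - [8,0.5,-11,-3,0,0,0]
    - [8,0.5,-25.5,-8,0,0,0]
    - [8,1,-41,-11.5,0,0,0]
    - [8,1,-56,-14.5,0,0,0]
    - [8,1,-71.5,-16,0,0,0]

```text
clock: 13.85
position: [0.5681, 0.0136, 0.2607]
eef_rot: [0.649, 0.687, 0.236, 0.227]
ft_force: [-0.1, -10.8, 2.5]
grip_width: 0.118
finger_force: 30.1
```

```bash
python3 - <<'E'
from h import *
where()
rows([tb(t,38) for t in (.93,.9,.87,.85,.83)])
E
```

```text
t 13.85 box grasp [-0.0439  0.001   0.2754] F [ -0.1 -10.8   2.5] w 0.118 ff 30.0555557012558 q [-0.32 -0.41  2.16  0.32  0.79 -0.53]
lid ang if held 0.9640785142393892 rod ang if held 1.4607157900332643
[8, 2.1, -8.1, -0.9, 0.2, 0.2, 0.4]
[8, 2.2, -14.7, -0.9, 0.2, 0.2, 0.4]
[8, 2.2, -21.4, -0.8, 0.2, 0.2, 0.4]
[8, 2.3, -25.8, -0.6, 0.2, 0.2, 0.4]
[8, 2.3, -30.3, -0.3, 0.2, 0.2, 0.4]
```

Call:
servo_tool:
  increments:
    - [8,-1,-8,-1,0,0,0]
    - [8,-1.5,-14.5,-1,0,0,0]
    - [8,-1.5,-21.5,-1,0,0,0]
    - [8,-1.5,-25.5,-0.5,0,0,0]
    - [8,-1.5,-25.5,-0.5,0,0,0]

```text
clock: 14.48
position: [0.5474, 0.0125, 0.2442]
eef_rot: [0.649, 0.688, 0.236, 0.225]
ft_force: [-1.7, -5.6, 3.1]
grip_width: 0.118
finger_force: 30.0
```

```bash
python3 - <<'E'
from h import *
where()
im=grab_frame("side"); cv2.imwrite("pics/s5.png",cv2.resize(im[100:270,240:440,::-1],None,fx=4,fy=3.5))
rows([tb(t,38) for t in (.84,.83,.82,.81)])
E
```

```text
t 14.475 box grasp [-0.0647  0.0009  0.2589] F [-1.7 -5.6  3.1] w 0.118 ff 30.0187486410141 q [-0.34 -0.46  2.23  0.34  0.79 -0.57]
lid ang if held 0.8491003781530402 rod ang if held 1.5565033545212539
[8, 2.1, -1.6, -0.5, 0.0, -0.0, 0.3]
[8, 2.1, -3.8, -0.4, 0.0, -0.0, 0.3]
[8, 2.1, -6.0, -0.2, 0.0, -0.0, 0.3]
[8, 2.2, -8.2, 0.0, 0.0, -0.0, 0.3]
```

View pics/s5.png

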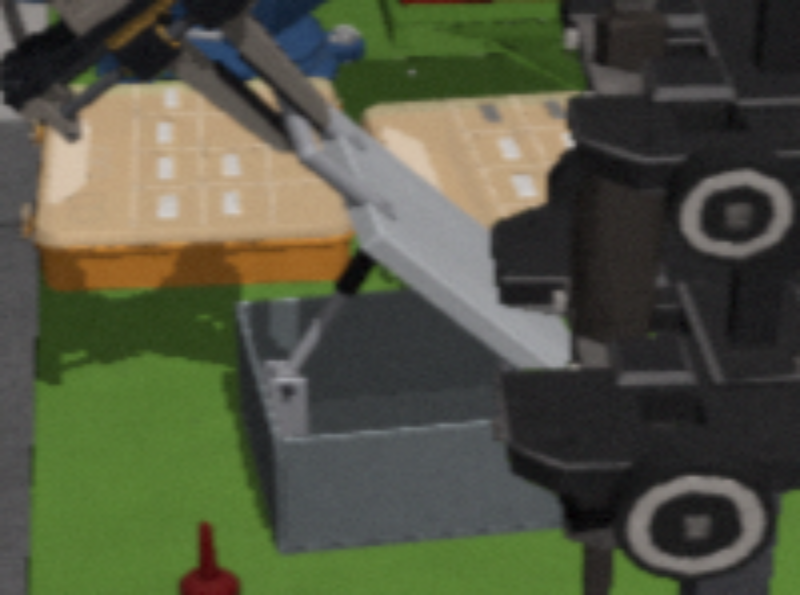

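The rod stands under the lid at the same slope as before, with its ball end hidden just under the pocket. I lower in small steps.

Call:
servo_tool:
  increments:
    - [8,-0.5,-1.5,0,0,0,0]
    - [8,-0.5,-3,0,0,0,0]
    - [8,-0.5,-4,0,0,0,0]
    - [8,-0.5,-4,0,0,0,0]

```text
clock: 15.02
position: [0.5461, 0.0123, 0.2436]
eef_rot: [0.649, 0.687, 0.238, 0.226]
ft_force: [14.3, -1.9, -0.7]
grip_width: 0.114
finger_force: 30.0
```

Call:
servo_tool:
  increments:
    - [8,0,-1,0,0,0,0]
    - [8,0,-2,0,0,0,0]
    - [8,0,-3,0,0,0,0]
    - [8,0,-3,0,0,0,0]

```text
clock: 15.52
position: [0.5454, 0.0122, 0.2433]
eef_rot: [0.649, 0.685, 0.24, 0.228]
ft_force: [29.1, -0.1, -5.0]
grip_width: 0.115
finger_force: 30.0
```

```bash
python3 - <<'E'
from h import *
where()
rows([tb(t,38) for t in (.84,.83,.82,.81)])
E
```

```text
t 15.525 box grasp [-0.0668  0.0007  0.2579] F [29.1 -0.1 -5. ] w 0.115 ff 29.98610258102417 q [-0.35 -0.48  2.24  0.36  0.78 -0.58]
lid ang if held 0.8391754503760247 rod ang if held 1.567282107554835
[8, 2.3, 0.6, -0.0, 0.7, -0.0, 0.1]
[8, 2.3, -1.6, 0.1, 0.7, -0.0, 0.1]
[8, 2.3, -3.8, 0.2, 0.7, -0.0, 0.1]
[8, 2.3, -6.1, 0.4, 0.7, -0.0, 0.1]
```

Call:
servo_tool:
  increments:
    - [8,0,3,0,0,0,0]
    - [8,0,5,0,0,0,0]
    - [8,0,5,0,0,0,0]

```text
clock: 15.9
position: [0.5465, 0.0124, 0.2438]
eef_rot: [0.649, 0.687, 0.237, 0.225]
ft_force: [2.7, -4.0, 4.9]
grip_width: 0.12
finger_force: 30.0
```

```bash
python3 - <<'E'
from h import *
where()
E
```

```text
t 15.9 box grasp [-0.0655  0.0008  0.2585] F [ 2.7 -4.   4.9] w 0.12 ff 29.98678833246231 q [-0.35 -0.47  2.23  0.35  0.79 -0.58]
lid ang if held 0.8451541629565213 rod ang if held 1.5608040934943073
```

Call:
servo_tool:
  increments:
    - [20,0,0,0,0,0,0]
    - [34,0,0,0,0,0,0]
    - [34,0,0,0,0,0,0]

```text
clock: 16.27
position: [0.5445, 0.0138, 0.2405]
eef_rot: [0.649, 0.688, 0.236, 0.222]
ft_force: [-0.3, 0.5, 0.3]
grip_width: 0.37
finger_force: 0.0
```

```bash
python3 - <<'E'
from h import *
where()
im=grab_frame("side"); cv2.imwrite("pics/s6.png",cv2.resize(im[100:270,240:440,::-1],None,fx=4,fy=3.5))
E
```

```text
t 16.275 box grasp [-0.0674  0.0022  0.2553] F [-0.3  0.5  0.3] w 0.37 ff 0.0 q [-0.35 -0.47  2.23  0.35  0.79 -0.58]
lid ang if held 0.8299474010675573 rod ang if held 1.5700836087502756
```

View pics/s6.png

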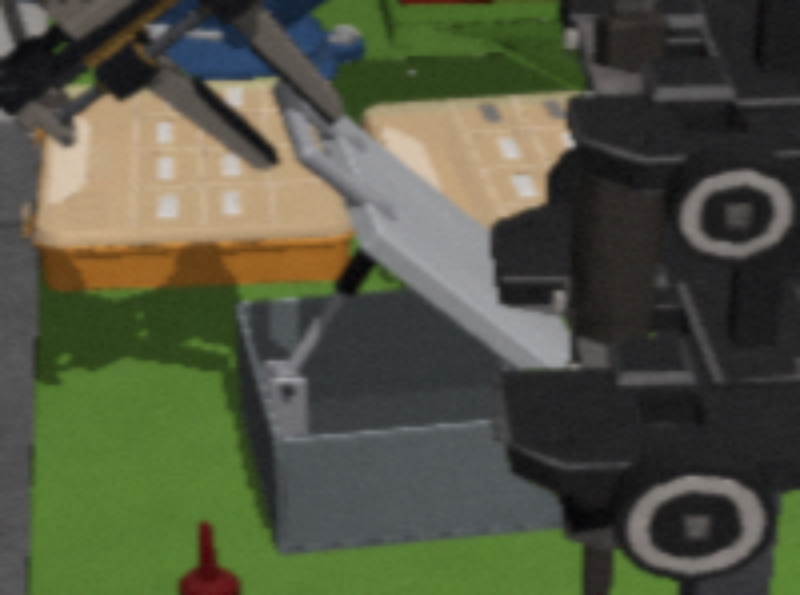

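With the fingers open, the lid stays put on the rod, its handle at about crop (310,150). I retract straight back.

Call:
servo_tool:
  increments:
    - [34,0,0,-10,0,0,0]
    - [34,0,0,-25,0,0,0]
    - [34,0,0,-50,0,0,0]
    - [34,0,0,-85,0,0,0]
    - [34,0,0,-110,0,0,0]

```text
clock: 16.95
position: [0.4772, 0.0093, 0.3308]
eef_rot: [0.649, 0.688, 0.236, 0.224]
ft_force: [0.1, -0.3, -0.2]
grip_width: 0.371
finger_force: 0.0
```

Call:
servo_tool:
  increments:
    - [34,0,0,0,0,0,0]
    - [34,0,0,0,0,0,0]

```text
clock: 17.2
position: [0.4779, 0.0093, 0.328]
eef_rot: [0.649, 0.688, 0.236, 0.223]
ft_force: [0.1, -0.7, -0.6]
grip_width: 0.368
finger_force: 0.0
```

```bash
python3 - <<'E'
from h import *
where()
im=grab_frame("side"); cv2.imwrite("pics/s7.png",cv2.resize(im[100:270,240:440,::-1],None,fx=4,fy=3.5))
E
```

```text
t 17.2 box grasp [-0.1342  0.0012  0.3428] F [ 0.1 -0.7 -0.6] w 0.368 ff 0.0 q [-0.45 -0.77  2.23  0.34  1.1  -0.57]
lid ang if held 0.8586522901963916 rod ang if held 1.8039528650574275
```

View pics/s7.png

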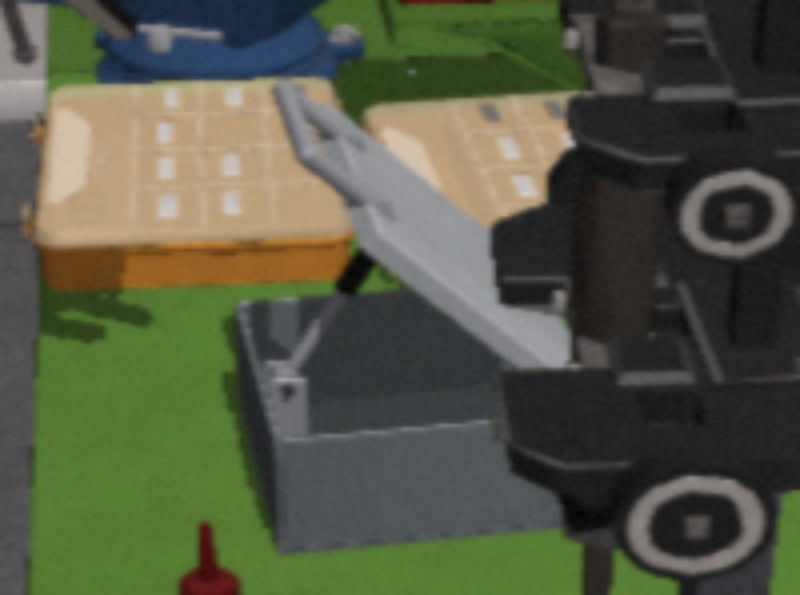

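The lid rests unmoved on the rod, and the gripper is well clear.

```bash
python3 -c "
from cell import job_done; print(job_done())"
```

```text
the job is handed in; nothing more can be done
None
```

The job is handed in after about 17 s of the 69 s: in the last picture the lid stands propped on the rod with the gripper well clear, and no arm move went near the bottle, tape or ratchet; no verdict was returned.

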